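# Set the photometer and take a reading

## Robot

A 6-joint arm with a two-finger parallel gripper is mounted at the origin on a cart in front of the work surface, level with it; the furniture and walls round the work are solid. World frame = base frame: x ahead of the robot, y to its left, z up, the work surface at z = 0. Lengths are in mm, angles in rad, forces in N, time in s.
With the tool pointing down it reaches from about 325 to 775 mm from the base axis. Payload 5.5 kg.
Tool frame: the origin (TCP) lies on the centre line of the jaws, within the pads' length; the fingertips stand 11 mm ahead of it and the grasp point (between the pads) lies 8 mm behind it; z points along the fingers, y is the line along which they close (so a half turn about z gives the same grasp; the last joint's range is limited). The gripper opens to 85 mm and grips with 20 to 120 N. Pads are 22 mm wide; open, the fingers measure 114 mm over their backs; the gripper's body (76 mm by 85 mm) begins 54 mm behind the grasp point. The pads swing forward as they close: fully open they stand 13 mm farther back than shut.
Start: joints at [1.236, 0.091, 1.231, -0, 1.82, -0.057], TCP at [164.549, 577.01, 242.275] pointing down, gripper open.
Joint ranges: [-2.87, 2.87], [-0.86, 2.18], [0.17, 2.46], [-1.51, 4.65], [0.06, 2.69], [-2.65, 2.65]. Speed limits (rad/s): [2.57, 2.57, 3.01, 3.14, 3.14, 3.14].

## Interface

Orientations are given as a unit quaternion [x, y, z, w].
In Python, from station import env, kinematics, optics, spotter, monitor gives the robot as it stands. Calls block until the motion is done:
- env.movep(position, orientation): joint-space move of the TCP to a pose.
- env.move_l(position, rot=None, vel=150): straight line of the TCP; rot=None keeps the orientation; vel is the mean speed in mm/s.
- env.move_j(angles): joint-space move.
- env.gripper_to(opening, force=None): opening from 0.0 (shut) to 1.0 (fully open); force is the grip in N (None keeps the last); returns when the fingers have stopped.
- env.sleep(seconds).
- kinematics.solve_ik(position, orientation): joint angles nearest the present ones, or None.
- optics.grab_frame(name): name is "side" or "top"; returns a dict with "image" (384x512x3 uint8, red, green, blue), "range_z" (384x512 float32, mm along the optical axis (not along the pixel's ray), 0 where there is no reading), "fx", "fy", "cx", "cy" (pixels), "rvec" (rotation vector, rad) and "tvec" (3), from world to camera coordinates, as OpenCV has them. Camera axes: x right, y down, z forward; pixel columns grow to the right and rows downward; lengths in mm; the calibration is good to about 2 mm. A picture is of the moment at which its call begins.
A pose or a line that the arm cannot do raises env.IKError and nothing moves.
- env.job_done(): hands the job in; it is judged then, once.
Trained networks look in a picture, given as the dict that the camera call returned (one of the last four; its "shot" number tells which), for a name from the list of things; names that differ only in an ending like _2 or _b are one class to them, and where a whole thing is asked for, a point or a joint stands for the part that bears it (a point fixed in the world has none). Each returns a list of dicts, best first, with "confidence" (0 to 1); they miss things now and then, are a little off and sometimes report something else, mostly with a low value. They report only what shows in the picture. A call takes as long as a camera call.
- spotter.find_in(label, picture): "at" ([column, row] in pixels, amid what is visible of it).
Readings, each from a call of its own:
- monitor.current_clock(): time.
- monitor.current_qpos(): joint angles.
- monitor.current_qd(): joint speeds.
- monitor.current_joint_torque(): joint torques, N m.
- monitor.current_tcp_pos(): TCP position.
- monitor.current_ee_rot(): TCP orientation.
- monitor.current_ft_force(): force on the tool from outside, world axes, zero at the start.
- monitor.current_moment(): the same for the moment, N m.
- monitor.current_width(): opening from 0.0 (shut) to 1.0 (fully open).
- monitor.current_grasp_force(): force on a finger pad.
Only numpy, scipy, OpenCV 4.12 (cv2) and the standard library are available. Lean on these libraries where they do the work, as an engineer would, in place of code of your own. Each camera call takes 0.05 s, during which the arm holds its last target. There are 200 camera calls.

## Task

Take a reading on the photometer at setting 6 (the number on top of its black thumbwheel). Roll the wheel away from you to 7, one beyond, and then back down onto 6 without dipping below it, so that the play in the filter drive is taken up and the white pointer stands on mark 6; swing the sample lid fully shut, and only when both are done press the wide read key right down and let it go. Do not knock over or push away the amber bottle standing by.

Things in the scene. Friction and masses are not known exactly. Their poses are not given: they have to be found in the camera images.
- photometer: Fixed bench photometer: white box 210 mm deep (x), 240 wide (y), deck 90 mm high. Origin: centre of its underside; x points away from the operator, y to the operator's left, z up. On the deck, left: black thumbwheel; middle: black scale strip with white pointer; right: sample chamber (walls to 112 mm) with hinged grey lid; in front of the chamber: white read key.
- wheel_top (a point): Middle of the top of the wheel's rim, fixed at (-0.010, 0.075, 0.116) in the photometer's frame. The wheel's axis runs along the photometer's y, 50 mm below this point; rim radius 50 mm, 34 mm wide, open above the deck. White numbers 0 to 9 stand on the rim, 36 degrees apart; the one on top, between two steel index posts beside the rim (106 mm high), is the setting.
- thumbwheel (a joint): Turn of the wheel, rad: number n on top at n x 0.6283; grows when its top is rolled away from the operator (+x). A rib 5 mm thick, as wide as the rim, stands 11 mm out of the rim midway between each two numbers (18 degrees either side of a number on top): push one with a fingertip. It clicks into a number from up to 0.2 rad off; 3 to 6 N at the rib turns it. Starts at 2 to 4.
- pointer_tip (a point): Tip of the white pointer of the filter carriage, on the scale strip (cannot be touched). In the photometer's frame: on mark n at x = -0.0505 + 0.009 n (mark 6: 0.0035), y = 0.027. The wheel drives it with half a step of play: rolled up, it lags 4.5 mm behind the wheel's number; rolled down a step it stands on the mark; rolled down beyond a click and springing back, it stays short by as much.
- lid_hinge (a point): Middle of the lid's hinge axis (along the photometer's y), fixed at (0.081, -0.057, 0.112) in the photometer's frame. The lid is a grey plate 110 mm wide (y), 10 mm thick, reaching from 4 to 113 mm from the axis, with a 50 mm wide pull tab out to 126 mm. Shut, its underside is level with this point and it reaches from here toward the operator (-x).
- chamber_lid (a joint): Opening of the lid, rad: 0 shut, grows as its front edge swings up and away from the operator; at 1.3 nearly upright, its outer (top) face looking away from the operator. The hinge is stiff: the lid stays where it is left; about 2 N at its edge moves it. Starts at 0.9 to 1.3.
- key_top (a point): Middle of the top of the white read key, unpressed, 12 mm above the deck, at (-0.079, -0.057, 0.102) in the photometer's frame, straight in front of the hinge point; the key is 24 mm (x) by 58 mm (y).
- read_key (a joint): Travel of the read key, m: 0 up, 0.006 right down, which takes 5 N; springs back.
- amber_bottle: Amber bottle with white cap, 56 mm across and 118 mm tall, standing by; origin under its centre.

How it is judged (in metres and radians):
On the way, in this order (a step that is already met when the one before it is completed fails the run):
1. the thumbwheel has been rolled on past 6 to 7 (value of joint thumbwheel above 4.25 rad), for 0.1 s.
2. the thumbwheel is back at 6 and the filter pointer stands on mark 6 (value of joint thumbwheel between 3.65 and 3.89 rad and x of pointer_tip in the frame of photometer between 0.0005 and 0.0065 m), for 0.2 s.
3. with wheel and pointer at 6 and the lid shut, the read key is pressed right down (all of step 2 and value of joint read_key above 0.0048 m and value of joint chamber_lid below 0.05 rad), for 0.1 s.
At the end, for the whole second after the job is handed in: The thumbwheel stands at 6 (3.770 rad, within 0.12), the filter pointer on mark 6 (x = 0.0035 m in the photometer frame, within 3 mm), the lid is shut (within 0.05 rad) and the read key is up again (within 1 mm) (all of step 2 and value of joint chamber_lid below 0.05 rad and value of joint read_key below 0.001 m); the robot touches nothing.
It fails at once if the read key is pressed before wheel and pointer stand at 6 or before the lid is shut (value of joint read_key above 0.0035 m and (value of joint chamber_lid above 0.05 rad or x of pointer_tip in the frame of photometer below 0.0005 m or x of pointer_tip in the frame of photometer above 0.0065 m)).
It fails at once if the amber bottle is pushed more than 30 mm or tipped (distance of amber_bottle from where it was at the start of the episode above 0.03 m or angle between amber_bottle's own z axis and vertical above 0.4 rad).
It also fails if it takes over 58 s, if anything falls off the work surface, if the arm or the gripper's body presses on something with over 40 N, if the wrist force passes 120 N, or if a joint passes its speed limit or range.

## Working session

There is one attempt and no reset: what is moved stays moved. The work goes in short steps, each a Python script; the robot and the scene stay as the last script left them, time stands still between calls to the robot, and variables do not carry over. Pictures are saved under pics/ and viewed, at most 10 in all, crops included, and the job is handed in when it is done.

```bash
ls; mkdir -p pics; cat > h.py <<'E'
import numpy as np, cv2
from station import env, kinematics, optics, spotter, monitor
def RT(f):
    return cv2.Rodrigues(np.array(f["rvec"],float))[0], np.array(f["tvec"],float).ravel()
def cloud(f):
    R,t=RT(f); z=f["range_z"].astype(float); v,u=np.indices(z.shape)
    P=np.stack([(u-f["cx"])/f["fx"]*z,(v-f["cy"])/f["fy"]*z,z],-1)
    W=(P-t)@R; W[z==0]=np.nan; return W
def proj(f,p):
    R,t=RT(f); c=R@np.array(p,float)+t
    return np.array([f["fx"]*c[0]/c[2]+f["cx"],f["fy"]*c[1]/c[2]+f["cy"]])
def save(f,n): cv2.imwrite("pics/"+n,f["image"][...,::-1])
E
python3 - <<'E'
from h import *
print(monitor.current_clock())
for n in("side","top"):
    f=optics.grab_frame(n); save(f,n+"0.png"); W=cloud(f); R,t=RT(f); print(n,"cam at",-R.T@t)
    np.savez(n+"0.npz",W=W,im=f["image"])
    for l in("photometer","thumbwheel","pointer_tip","chamber_lid","read_key","key_top","wheel_top","lid_hinge","amber_bottle"):
        for d in spotter.find_in(l,f)[:2]:
            u,v=np.round(d["at"]).astype(int); print(l,round(d["confidence"],2),(u,v),W[v,u].round(0))
print(monitor.current_clock(),monitor.current_ee_rot())
E
```

```text
pics
0.0
side cam at [ 314.85674975 1011.77524818  465.22051673]
photometer 0.96 (np.int64(272), np.int64(204)) [491. 363. 105.]
thumbwheel 0.69 (np.int64(266), np.int64(201)) [505. 363. 110.]
chamber_lid 0.71 (np.int64(263), np.int64(151)) [548. 233. 172.]
read_key 0.42 (np.int64(317), np.int64(183)) [418. 229. 102.]
key_top 0.78 (np.int64(274), np.int64(208)) [487. 365.  97.]
wheel_top 0.8 (np.int64(272), np.int64(204)) [491. 363. 105.]
lid_hinge 0.95 (np.int64(270), np.int64(207)) [495. 365.  98.]
amber_bottle 0.73 (np.int64(229), np.int64(170)) [672. 152.  78.]
top cam at [391.0245216  268.82121027 915.62368098]
photometer 0.55 (np.int64(249), np.int64(225)) [506. 277.  97.]
thumbwheel 0.73 (np.int64(216), np.int64(225)) [506. 346. 115.]
thumbwheel 0.57 (np.int64(252), np.int64(229)) [498. 271.  92.]
chamber_lid 0.66 (np.int64(286), np.int64(195)) [547. 203. 198.]
read_key 0.59 (np.int64(280), np.int64(263)) [423. 215. 104.]
read_key 0.43 (np.int64(310), np.int64(151)) [669. 135.  96.]
key_top 0.82 (np.int64(253), np.int64(227)) [502. 269.  91.]
wheel_top 0.96 (np.int64(252), np.int64(228)) [500. 271.  91.]
lid_hinge 0.57 (np.int64(250), np.int64(229)) [498. 275.  88.]
amber_bottle 0.73 (np.int64(311), np.int64(150)) [667. 135. 107.]
1.0 [1.38445138e-01 9.90370104e-01 1.44859766e-05 8.09862946e-06]
```

View both.

```bash
python3 - <<'E'
import numpy as np,cv2
a=cv2.imread("pics/top0.png")[120:320,160:360]; b=cv2.imread("pics/side0.png")[110:310,190:390]
cv2.imwrite("pics/a.png",cv2.resize(np.hstack([a,b]),(800,400),interpolation=cv2.INTER_CUBIC))
# deck pose
W=np.load("top0.npz")["W"]; P=W[120:320,150:370].reshape(-1,3)
m=(abs(P[:,2]-90)<6)&(P[:,0]>300)&(P[:,0]<700)
r=cv2.minAreaRect(P[m][:,:2].astype(np.float32)); print(r,np.median(P[m][:,2]))
print(cv2.boxPoints(r))
E
```

```text
((549.8875732421875, 208.33033752441406), (353.316162109375, 312.0095520019531), 84.84307861328125) 91.03185544476855
[[378.6356    46.409622]
 [689.38214   18.365036]
 [721.1395   370.25104 ]
 [410.393    398.29565 ]]
```

View pics/a.png

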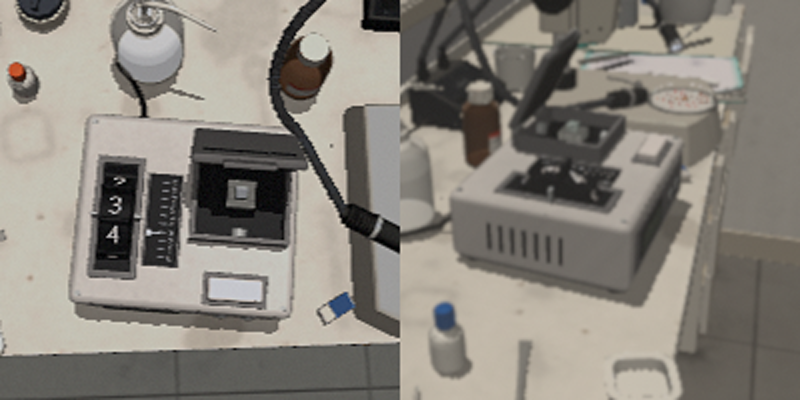

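```bash
python3 - <<'E'
import numpy as np,cv2
d=np.load("top0.npz"); W=d["W"]; im=d["im"].astype(int)
m=((abs(W[...,2]-91)<5)).astype(np.uint8)
n,l,s,c=cv2.connectedComponentsWithStats(m,connectivity=4)
k=l[150+120-20, 228]; 
for i in np.argsort(-s[1:,4])[:5]+1: 
    P=W[l==i][:,:2].astype(np.float32); r=cv2.minAreaRect(P); print(s[i],c[i],r)
# heights along cable
for (u,v) in [(300,170),(306,185),(320,205),(335,228),(350,235),(298,140)]:
    print((u,v),[W[v,u+j].round(0).tolist() for j in (-2,0,2)])
print("hand",np.nanmax(W[120:320,150:370,2]))
S=np.load("side0.npz")["W"]
E
```

```text
[ 194  177  115  102 6237] [242.43883277 232.56950457] ((504.194580078125, 269.63714599609375), (237.0449676513672, 207.59913635253906), 83.91619110107422)
[ 257  201   45   39 1244] [279.27090032 221.12540193] ((515.214111328125, 210.87939453125), (94.5205078125, 77.203857421875), 83.64664459228516)
[303 138  23  22 180] [312.96111111 151.06111111] ((675.5955810546875, 125.17610931396484), (52.05445861816406, 44.44679641723633), 66.4342269897461)
[378 177  13  11  75] [383.61333333 182.30666667] ((591.6185302734375, -23.460384368896484), (30.401302337646484, 13.793713569641113), 47.05083465576172)
[ 20 122  10   9  72] [ 24.41666667 126.01388889] ((752.1326904296875, 786.0772094726562), (21.13372039794922, 19.016847610473633), 88.11833190917969)
(300, 170) [[617.0, 169.0, 126.0], [617.0, 164.0, 125.0], [652.0, 143.0, 2.0]]
(306, 185) [[590.0, 154.0, 98.0], [590.0, 150.0, 99.0], [588.0, 146.0, 105.0]]
(320, 205) [[544.0, 127.0, 101.0], [544.0, 122.0, 101.0], [544.0, 118.0, 101.0]]
(335, 228) [[491.0, 101.0, 115.0], [491.0, 96.0, 114.0], [491.0, 92.0, 114.0]]
(350, 235) [[476.0, 70.0, 114.0], [476.0, 65.0, 110.0], [476.0, 61.0, 108.0]]
(298, 140) [[730.0, 153.0, 2.0], [731.0, 148.0, -0.0], [659.0, 170.0, 193.0]]
hand 233.3542538168579
```

```bash
cat >> h.py <<'E'
YAW=np.deg2rad(-6.08); C=np.array([504.2,269.6,0.])
Rz=np.array([[np.cos(YAW),-np.sin(YAW),0],[np.sin(YAW),np.cos(YAW),0],[0,0,1]])
def w(x,y,z): return C+Rz@np.array([x,y,z],float)   # photometer mm -> world
def loc(P): return (P-C)@Rz
A=(np.pi+YAW)/2; Q=[np.cos(A),np.sin(A),0,0]        # tool down, tool y along photometer y
E
python3 - <<'E'
from h import *
f=optics.grab_frame("top"); W=cloud(f); L=loc(W)
S=4; u0,v0=185,165; im=cv2.resize(f["image"][v0:v0+130,u0:u0+135,::-1],None,fx=S,fy=S,interpolation=cv2.INTER_CUBIC)
def dot(p,c):
    q=(proj(f,w(*p))-[u0,v0]+.5)*S; cv2.circle(im,tuple(q.astype(int).tolist()),3,c,-1)
for sx in(-105,105):
    for sy in(-120,120): dot((sx,sy,90),(0,0,255))
dot((-10,75,116),(0,0,255))
for sx in(-91,-67):
    for sy in(-86,-28): dot((sx,sy,102),(0,255,0))
for sy in(-2,-112): dot((81,sy,112),(255,0,0))
for n in range(10): dot((-50.5+9*n,27,92),(255,0,255) if n!=3 else (0,255,255))
cv2.imwrite("pics/b.png",im)
I=f["image"].astype(int)
# key top: height 98..106 in the key area
m=(abs(L[...,2]-102)<5)&(abs(L[...,0]+79)<22)&(abs(L[...,1]+57)<45); print("key",L[m].mean(0).round(1),L[m].min(0),L[m].max(0))
m=(abs(L[...,1]+57)<50)&(L[...,2]>126)&(L[...,0]<110)&(L[...,0]>-60); P=L[m]; print("lid",m.sum(),P.min(0),P.max(0))
r=np.percentile(P,[5,50,95],axis=0);print(r)
m=(abs(L[...,1]-75)<14)&(abs(L[...,0]+10)<60)
P=L[m];o=np.argsort(P[:,0])
for a in range(-60,45,4):
    k=abs(P[:,0]-a)<2
    if k.any(): print(a,np.round([P[k,2].min(),np.median(P[k,2]),P[k,2].max()],0))
E
```

```text
key [-78.6 -56.8 102.1] [-94.28420067 -85.20070397  97.02199826] [-64.56394383 -28.12159941 106.209334  ]
lid 930 [  25.74345514 -106.99673526  126.12361261] [ 86.21579741  -7.05730718 231.35973279]
[[  28.62267512 -101.57478942  134.59686515]
 [  48.52324225  -56.78941195  200.95478355]
 [  81.55226789  -12.371334    226.29578494]]
-60 [89. 92. 94.]
-56 [87. 92. 95.]
-52 [ 89. 108. 114.]
-48 [108. 110. 113.]
-44 [103. 106. 109.]
-40 [102. 105. 109.]
-36 [105. 109. 113.]
-32 [107. 111. 114.]
-28 [109. 113. 117.]
-24 [111. 114. 116.]
-20 [113. 117. 128.]
-16 [124. 126. 130.]
-12 [113. 117. 118.]
-8 [114. 117. 120.]
-4 [113. 116. 118.]
0 [112. 116. 120.]
4 [112. 115. 118.]
8 [111. 114. 116.]
12 [109. 113. 117.]
16 [115. 119. 123.]
20 [117. 120. 124.]
24 [100. 103. 105.]
28 [ 94. 100. 103.]
32 [91. 93. 98.]
36 [89. 92. 94.]
40 [91. 94. 97.]
44 [91. 94. 97.]
```

View pics/b.png

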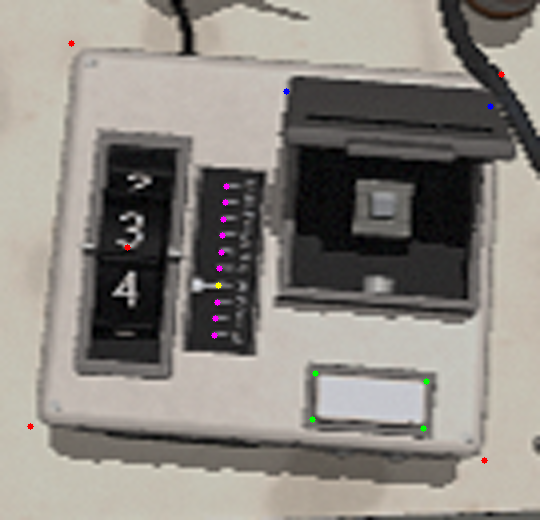

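```bash
cat >> h.py <<'E'
ZT=11.0  # tip ahead of TCP (re-set after touch)
def tip(x,y,z,vel=120): env.move_l(w(x,y,z+ZT).tolist(),vel=vel)
def F(): return np.array(monitor.current_ft_force()).round(1)
E
python3 - <<'E'
from h import *
env.gripper_to(0.0,40)
env.movep(w(-82,75,150).tolist(),Q)
print(monitor.current_clock(),F(),monitor.current_tcp_pos())
tip(-82,75,98,100); print(F())
z=98
while z>84:
    z-=1; tip(-82,75,z,20); f=F()
    if abs(f[2])>4: break
print("touch",z,f,monitor.current_tcp_pos())
tip(-82,75,135); print(F(),monitor.current_clock())
f=optics.grab_frame("side"); cv2.imwrite("pics/c.png",cv2.resize(f["image"][100:260,190:390,::-1],None,fx=4,fy=3.75))
E
```

```text
3.1667 [-0.  -0.2 -0.2] [430.26808667 353.72184722 150.5252438 ]
[0.1 0.6 0.3]
touch 89 [-2.1 -1.   4.6] [430.65968864 352.91795734 101.04234751]
[-0.1 -0.4  0.4] 6.5083
```

View pics/c.png

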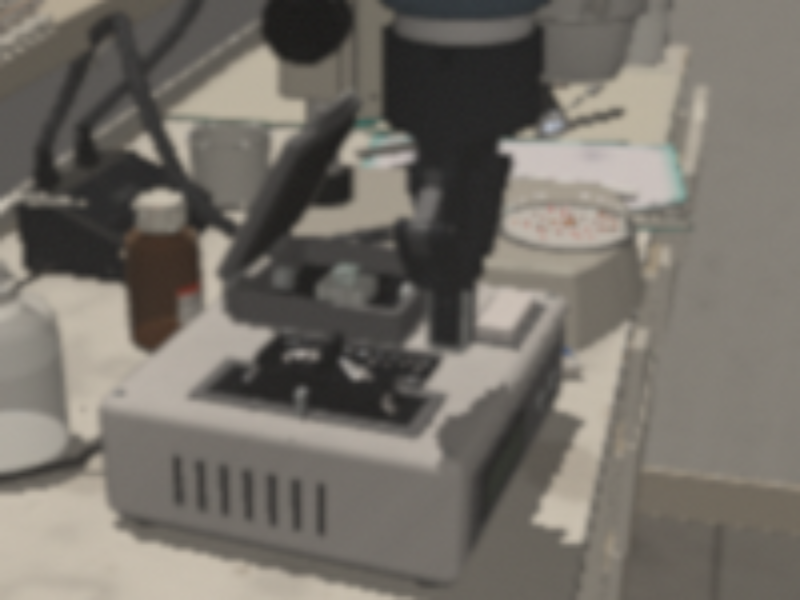

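```bash
cat >> h.py <<'E'
AX=-10.; H=12.3  # wheel axis x; top of TCP-tip travel z = 118.3
def up(x0,face,zb=118.5):
    "finger down with front face at x0 (rel. axis), push until face, back off and lift"
    tip(AX+x0-11,75,137,150); tip(AX+x0-11,75,zb,100); a=F()
    tip(AX+face-11,75,zb,60); b=F(); p=loc(np.array(monitor.current_tcp_pos()))
    tip(AX+face-14,75,zb,60); tip(AX+face-14,75,137,150)
    print("up",a,b,p.round(1),monitor.current_clock())
E
python3 - <<'E'
from h import *
up(-14,15)
f=optics.grab_frame("top"); u,v=185,165
tip(-110,75,140,200); f=optics.grab_frame("top"); 
cv2.imwrite("pics/d.png",cv2.resize(f["image"][v:v+130,u:u+135,::-1],None,fx=4,fy=4,interpolation=cv2.INTER_CUBIC))
L=loc(cloud(f)); m=(abs(L[...,1]-75)<14)&(abs(L[...,0]+10)<60); P=L[m]
print([(a,round(float(np.median(P[abs(P[:,0]-a)<2,2])))) for a in range(-56,36,4) if (abs(P[:,0]-a)<2).any()])
E
```

```text
up [-0.1 -0.1 -0.1] [-0.2 -0.4  0.8] [ -5.7  74.8 129.2] 8.5167
[(-56, 504), (-52, 509), (-48, 505), (-44, 501), (-40, 496), (-12, 116), (-8, 117), (-4, 117), (0, 115), (4, 116), (8, 125), (12, 123), (16, 109), (20, 107), (24, 105), (28, 99), (32, 100)]
```

View pics/d.png

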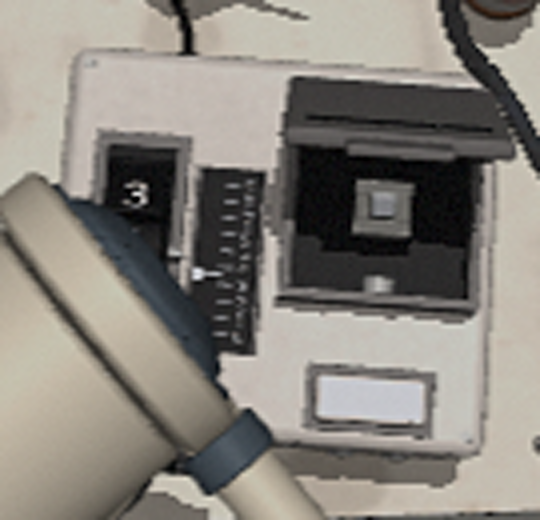

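```bash
cat >> h.py <<'E'
def look(name=None):
    f=optics.grab_frame("top"); u,v=185,165
    if name: cv2.imwrite("pics/"+name,cv2.resize(f["image"][v:v+130,u:u+135,::-1],None,fx=4,fy=4,interpolation=cv2.INTER_CUBIC))
    L=loc(cloud(f)); m=(abs(L[...,1]-75)<14)&(abs(L[...,0]+10)<60); P=L[m]
    print([(a,round(float(np.median(P[abs(P[:,0]-a)<2,2])))) for a in range(-56,36,4) if (abs(P[:,0]-a)<2).any()])
E
python3 - <<'E'
from h import *
for i in range(3): up(-25,15.5)
tip(-120,75,150,250); look("e.png")
E
```

```text
up [ 0.4 -0.1 -0.5] [-0.1  0.5 -0.3] [ -5.5  74.9 129.2] 11.5333
up [-0.5 -0.3  0. ] [-0.2  0.1  0.4] [ -5.5  74.9 129.2] 13.6167
up [-0.  -0.8 -0.2] [ 0.1 -0.2  0.1] [ -5.5  74.9 129.2] 15.7
[(-56, 514), (-52, 509), (-32, 112), (-28, 123), (-24, 118), (-20, 115), (-16, 115), (-12, 117), (-8, 116), (-4, 116), (0, 116), (4, 117), (8, 123), (12, 122), (16, 110), (20, 107), (24, 104), (28, 100), (32, 100)]
```

View pics/e.png

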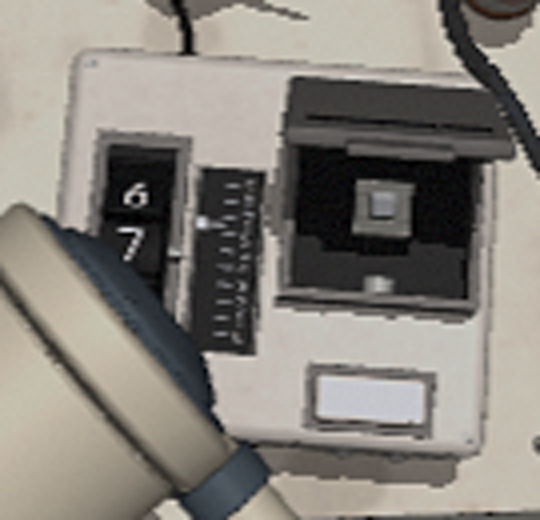

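```bash
python3 - <<'E'
from h import *
x0=25; face=-7.65
tip(AX+x0+11,75,137,200); tip(AX+x0+11,75,118.5,100); a=F()
tip(AX+face+11,75,118.5,50); b=F(); p=loc(np.array(monitor.current_tcp_pos()))
env.sleep(0.2)
tip(AX+face+14,75,118.5,60); tip(AX+face+14,75,137,150)
print(a,b,p)
tip(AX+face+14,75,250,250); tip(80,-57,250,250); look("f.png"); print(monitor.current_clock())
E
```

```text
[ 0.2 -0.4 -0.9] [ 0.2 -1.  -0.2] [ -7.00039878  74.9361274  128.9312482 ]
[(-56, 103), (-52, 101), (-48, 98), (-44, 103), (-40, 106), (-36, 109), (-32, 112), (-28, 124), (-24, 120), (-20, 115), (-16, 116), (-12, 117), (-8, 116), (-4, 116), (0, 116), (4, 116), (8, 124), (12, 121), (16, 109), (20, 107), (24, 104), (28, 100), (32, 99)]
20.5167
```

View pics/f.png

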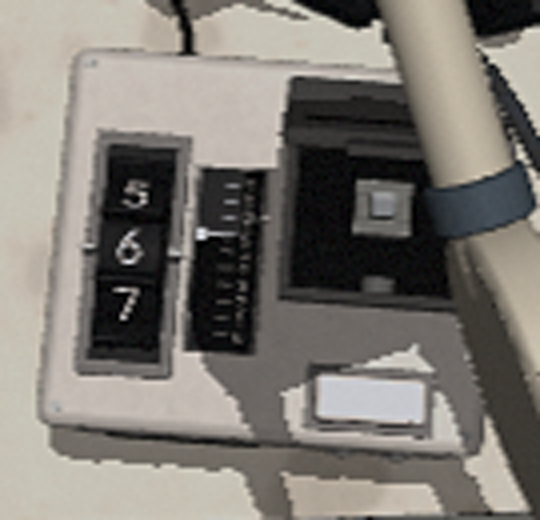

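```bash
python3 - <<'E'
from h import *
def pt(t,r=100): return 81-r*np.cos(t)+10*np.sin(t)+11, 112+r*np.sin(t)+10*np.cos(t)
x,z=pt(1.4); tip(x,-57,z,150); print(F())
for t in (1.2,1.05,.9,.75,.6,.45,.3,.15,.05,0.0,-.02):
    x,z=pt(t); tip(x,-57,z,80); f=F(); print(t,f,end=" ")
    if np.linalg.norm(f)>25: break
while F()[2]<6 and z>116: z-=1; tip(x,-57,z,20)
print("\nend",z,F(),monitor.current_tcp_pos(),monitor.current_clock())
tip(x,-57,150,150)
tip(-115,-57,150,250)
f=optics.grab_frame("top"); L=loc(cloud(f)); u,v=185,165
for xx in(-30,0,30,60):
    m=(abs(L[...,1]+57)<40)&(abs(L[...,0]-xx)<6); print(xx,np.median(L[m][:,2]))
f=optics.grab_frame("side"); cv2.imwrite("pics/g.png",cv2.resize(f["image"][100:260,190:390,::-1],None,fx=4,fy=3.75))
print(monitor.current_clock())
E
```

```text
[0.  0.5 1.2]
1.2 [ 0.1 -0.6 -1. ] 1.05 [ 0.9 -1.1  0.3] 0.9 [ 0.7 -0.1 -0.2] 0.75 [-0.9  0.  -0.2] 0.6 [-0.3  0.   0. ] 0.45 [ 0.5 -0.4  0.4] 0.3 [0.4 0.6 0.2] 0.15 [-0.8  0.   0.2] 0.05 [-0.9  0.4 -0.3] 0.0 [1.1 0.7 2.3] -0.02 [-1.8 -1.3  8.6] 
end 119.99813339733247 [-1.8 -1.3  8.6] [490.28069109 213.82958495 132.91021068] 24.4833
-30 120.94384089337044
0 122.48831153180542
30 122.47050684579617
60 122.71316070872278
25.5083
```

View pics/g.png

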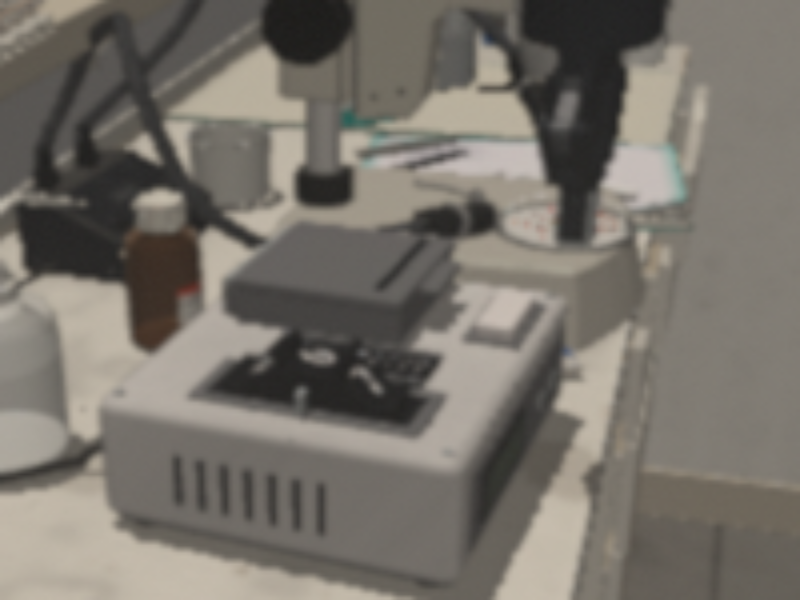

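```bash
python3 - <<'E'
from h import *
tip(-81,-57,125,150); tip(-81,-57,104,80); print(F())
z=101
while z>91:
    z-=1; tip(-81,-57,z,30); f=F(); p=monitor.current_tcp_pos()[2]-11.04
    print(z,f[2],round(p,1))
    if p<96.3 and f[2]>7: break
env.sleep(0.3); print(F(),monitor.current_tcp_pos()[2]-11.04)
tip(-81,-57,130,60); tip(-140,-57,190,250); print(F())
look("i.png"); f=optics.grab_frame("top"); L=loc(cloud(f)); m=(abs(L[...,0]+79)<8)&(abs(L[...,1]+57)<20); print(np.median(L[m][:,2]),monitor.current_clock())
E
```

```text
[-0.7  0.5 -0.2]
100 2.3 100.5
99 3.6 99.4
98 3.6 98.2
97 4.6 97.2
96 4.1 96.1
95 8.9 96.0
[-0.6  2.   8.4] 95.92732103524244
[ 0.3  0.7 -1.4]
[(-56, 103), (-52, 101), (-48, 99), (-44, 102), (-40, 106), (-36, 109), (-32, 111), (-28, 125), (-24, 120), (-20, 115), (-16, 116), (-12, 116), (-8, 116), (-4, 117), (0, 115), (4, 117), (8, 124), (12, 123), (16, 110), (20, 107), (24, 104), (28, 100), (32, 101)]
312.4936172014287 29.5
```

View pics/i.png

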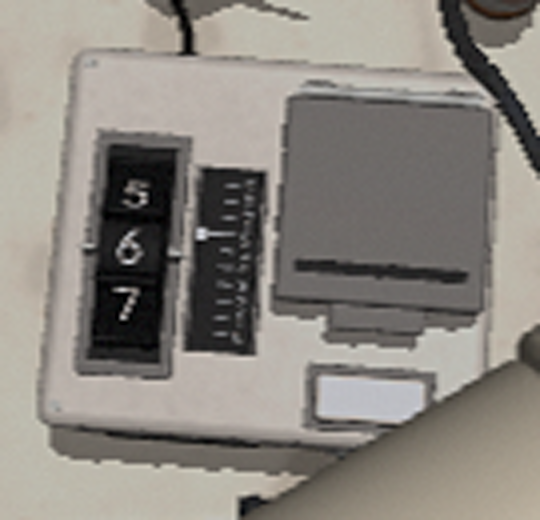

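The picture shows 6 on top (128,245), the pointer on mark 6 (203,234), the lid shut, and the key free with the arm clear of it. The key bottomed out at z = 95.9 mm, which is full travel.

```bash
python3 -c "
from h import *
print(env.job_done())"
```

```text
the job is handed in; nothing more can be done
None
```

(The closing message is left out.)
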